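Hang a sensor module on the assembly stand and hold it against the sprung pad

ROBOT

A 6-joint arm with a two-finger parallel gripper is mounted at the origin on a cart in front of the work surface, level with it; the furniture and walls round the work are solid. World frame = base frame: x ahead of the robot, y to its left, z up, the work surface at z = 0. Lengths are in m, angles in rad, forces in N, time in s.
With the tool pointing down it reaches from about 0.25 to 0.775 m from the base axis. Payload 4 kg.
Tool frame: the origin (TCP) lies at the very end of the fingers, on their centre line; the grasp point (between the pads) lies 19 mm behind it; z points along the fingers, y is the line along which they close (so a half turn about z gives the same grasp; the last joint's range is limited). The gripper opens to 94 mm and grips with 3 to 60 N. Pads are 16 mm wide; open, the fingers measure 119 mm over their backs; the gripper's body (75 mm by 177 mm) begins 78 mm behind the grasp point.
Start: joints at [-1.254, 0.087, 1.371, -0, 1.684, -0.103], TCP at [0.224, -0.502, 0.206] pointing down, gripper open.
Joint ranges: [-3.1, 3.1], [-0.76, 2.03], [0.27, 2.55], [-1.08, 4.22], [0.17, 2.65], [-2.57, 2.57]. Speed limits (rad/s): [2.79, 2.79, 3.14, 3.14, 3.14, 3.14].

INTERFACE

Orientations are given as [roll, pitch, yaw] about the fixed x, y, z axes, in that order (R = Rz(yaw) Ry(pitch) Rx(roll)).
In Python, from bench import robot, vision gives the robot as it stands.
- The arm moves only by the shell command python3 -m crank 'ROWS'. ROWS is JSON, a list of rows, each a list of 3 entries, a list of its own where there are three numbers: the closure, from 0 (fully open) to 1 (shut), then the shift along the tool's x, y, z in m, then the turn, a rotation vector about the tool's x, y, z in degrees. A call has 1 to 8 rows; each row shifts and turns the commanded pose from where the row before left it, along the tool's axes as they then stand; what a row does not reach is not made up. A row lasts 1/10 s, in which the tool goes at most 50 mm and 8.59 degrees, less where a joint would pass 70% of its speed; a pose out of reach is approached as far as the arm can. A call with a gripper value outside its range is refused whole. The fingers move at their own pace and stop on an object; the grip force is fixed at half the most. Time passes only in rows, so rows that do not move let the fingers close. It gives the time, the measured TCP pose, the force, the opening and the grip force at its end, in the units of the state.
- robot.get_obs(): the state, without advancing time (a new reading comes with each control period).
- vision.snapshot(name): name is "scene" or "top"; returns a dict with "color" (400x640x3 uint8, red, green, blue), "z_map" (400x640 float32, m along the optical axis (not along the pixel's ray), 0 where there is no reading), "fx", "fy", "cx", "cy" (pixels), "R" (3x3) and "t" (3): a world point X has camera coordinates R X + t. Camera axes: x right, y down, z forward; pixel columns grow to the right and rows downward; lengths in m; the calibration is good to about 2 mm. A picture is of the moment at which its call begins.
- robot.close_job(): hands the job in; it is judged then, once.
The state is a dict: "time": time; "joint_positions": joint angles; "qvel": joint speeds; "joint_torque": joint torques, N m; "tool_pos": TCP position; "ee_rot": TCP orientation; "wrist_force": force on the tool from outside, world axes, zero at the start; "wrist_torque": the same for the moment, N m; "width": finger opening in m; "finger_force": force on a finger pad.
Only numpy, scipy, OpenCV 4.12 (cv2) and the standard library are available. Lean on these libraries where they do the work, as an engineer would, in place of code of your own. Each camera call takes 0.05 s, during which the arm holds its last target. There are 200 camera calls.

TASK

Hang the small sensor module by its wire bail on the hook of the assembly stand and let go of it, then push on its front so that it sits flat against the stand's sprung pad, and keep pushing with a steady force of about 10 newtons, so that I can put in its front screws. Finish while still holding it pressed like that, the bail still on the hook, and leave the other things on the worktop where they are.

Things in the scene. Friction and masses are not known exactly. Their poses are not given: they have to be found in the camera images.
- module: the loose sensor module: an upright grey plastic case with aluminium front panel, 40 deep (x) x 50 wide (y) x 70 mm tall, about 0.12 kg, standing left or right of the stand. Origin: centre of its underside; +z up, +x points to its back, where the wire bail sticks out; the front panel faces its own -x. Grasp it from above across its 50 mm width (y).
- bail (a point): middle of the bail's rear bar, 54 mm behind the module's origin along its +x and 62 mm above its underside. The bail is a level U of 6 mm round steel wire fixed to the module's back; the opening between the case's back face and the bar is 31 mm (x) by 36 mm (y). Lower the module upright, with this point 7 to 13 mm behind the hook point (stand's +x).
- stand: the fixed assembly stand: base plate, and an aluminium back plate 126 mm high, 76 mm wide, its front face 46 mm behind the origin; hook and sprung pad in front of it. Origin on the worktop right under the hook's upturned end; +z up, +x points to the stand's back. The module's +x points the same way when it hangs. Base plate 90 mm wide, reaching 35 mm in front of the origin.
- hook (a point): flat steel hook, 14 mm wide: a level arm from the back plate towards the stand's -x, ending in an upturned end 5 mm thick, 14 mm high. This point: upper face of the arm (115 mm above worktop) at the upturned end. Lower the bail over the end so its bar lies across the arm behind it; the module's underside is then 56 mm up, and its back rests lightly on the pad.
- pad_face (a point): the sprung pad: a dark rubber-faced plate 44 wide x 38 mm tall, with a steel lip on top, 16 mm high, that slopes back by 7 mm, below the hook. This point: centre of its front face, 73 mm above the worktop, 26 mm in front of the stand's origin when nothing presses it. It slides straight back (stand's +x). A module lowered onto the hook slides down the lip and pushes the pad back a few mm.
- pad (a joint): how far the sprung pad is pushed back, m: 0 free, spring 1 newton per millimetre (0.010 = 10 N), stop at 0.022. A pointer on the pad's left edge runs along an index bar, whose two ridges stand at 6 and 14 N.
- ipa_bottle: the white bottle, 64 mm across, 128 mm tall, upright; a bystander to leave alone, on the other side from the module
- solder_spool: the spool, 62 mm across, 44 mm high, behind on the left; a bystander to leave alone
- tape_roll: the tape roll, a bystander to leave alone
- screwdriver: the screwdriver, a bystander to leave alone
- flux_jar: the jar, a bystander to leave alone
- charger_box: the small carton, a bystander to leave alone
- pliers: the pliers, a bystander to leave alone

How it is judged:
On the way:
1. the module hangs by its bail on the hook, let go by the gripper (x of bail in the frame of hook between 0 and 0.04 m and y of bail in the frame of hook between -0.018 and 0.018 m and z of bail in the frame of hook between -0.003 and 0.008 m and contact force between module and stand above 0.5 N and contact force between the fingers and module below 0.05 N and height (world z) of module above 0.04 m and linear speed of module below 0.05 m/s), for 0.2 s.
At the end, for the whole second after the job is handed in: The bail's bar lies on the hook's arm between the upturned end and the back plate; the robot presses the module flat (within 0.1 rad) and at rest against the sprung pad, with 6 to 14 N between module and pad (pad pushed back 6 to 14 mm), and the robot is still pushing (x of bail in the frame of hook between 0 and 0.04 m and y of bail in the frame of hook between -0.018 and 0.018 m and z of bail in the frame of hook between -0.003 and 0.008 m and contact force between module and pad between 6 and 14 N and value of joint pad between 0.006 and 0.014 m and contact force between any of the arm, the fingers and module above 4 N and angle between the x axis of module and the x axis of stand, either way round below 0.1 rad and angle between the z axis of module and the z axis of stand, either way round below 0.1 rad and height (world z) of module above 0.045 m and linear speed of module below 0.02 m/s); the arm keeps its last pose, push and grip.
It fails at once if one of the other things on the worktop is shifted by more than 30 mm (distance of any of ipa_bottle, solder_spool, tape_roll, screwdriver, flux_jar, charger_box, pliers from where it was at the start of the episode above 0.03 m).
It also fails if it takes over 56 s, if anything falls off the work surface, if the arm or the gripper's body presses on something with over 40 N, if the wrist force passes 120 N, or if a joint passes its speed limit or range.

## Working session

There is one attempt and no reset: what is moved stays moved. The work goes in short steps, Python scripts to look and compute and a shell command to move; the robot and the scene stay as the last step left them, time stands still between calls to the robot, and variables do not carry over. Pictures are saved under pics/ and viewed, at most 10 in all, crops included, and the job is handed in when it is done.

```bash
ls; mkdir -p pics
python3 - <<'E'
from bench import robot, vision
import cv2,numpy as np
for n in("scene","top"):
    s=vision.snapshot(n); cv2.imwrite(f"pics/{n}0.png",s["color"][:,:,::-1]); np.savez(f"{n}0.npz",**s)
    print(n,s["R"].round(3).tolist(),s["t"].round(3),s["fx"])
print(robot.get_obs())
E
```

```text
pics
scene [[-0.702, -0.712, -0.017], [-0.363, 0.379, -0.851], [0.612, -0.592, -0.525]] [0.394 0.261 0.891] 406.9898122041616
top [[-0.013, -1.0, -0.01], [-0.986, 0.015, -0.167], [0.167, 0.008, -0.986]] [0.047 0.554 1.3  ] 399.5765100281606
{'time': 0.1, 'joint_positions': array([-1.25412460e+00,  8.78711239e-02,  1.37209608e+00, -5.90286371e-07,
        1.68362792e+00, -1.03085634e-01]), 'qvel': array([-0.00074342, -0.0036351 , -0.00256051,  0.00084963, -0.00193855,
       -0.00083136]), 'joint_torque': array([ 2.62142079e-03, -3.41249549e+01, -3.03302693e+01,  7.20576639e-02,
        3.03692627e-02, -9.63174057e-05]), 'tool_pos': array([ 0.22399118, -0.50176985,  0.20443027]), 'ee_rot': array([-3.13960075e+00, -2.05477384e-04,  4.19757089e-01]), 'wrist_force': array([ 0.15948356, -0.147265  ,  0.20756143]), 'wrist_torque': array([-0.00612109, -0.00410734, -0.01373561]), 'finger_force': 0.0, 'width': 0.09407733181331762}
```

View pics/scene0.png

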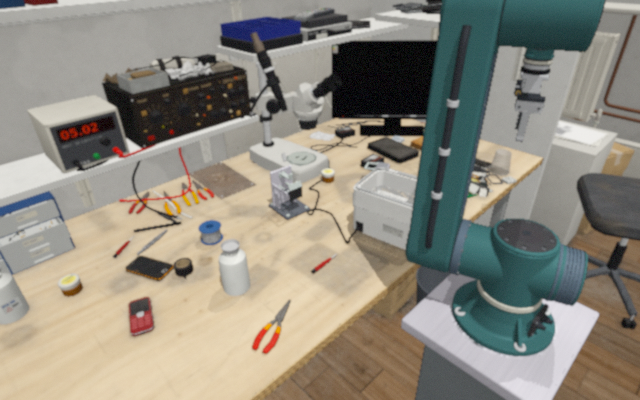

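View pics/top0.png

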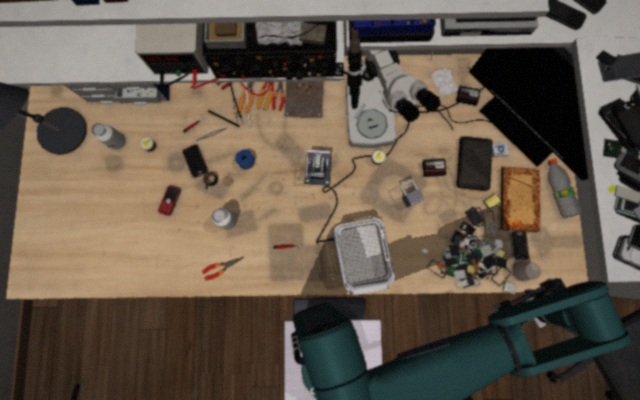

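The top view shows the stand near (318,167), the module near (411,192), the bottle at (222,217), and a bin at (363,255). Next I'll fit poses from the depth map.

```bash
cat > h.py <<'E'
import numpy as np,cv2
def cloud(s):
    v,u=np.mgrid[:400,:640]; z=s["z_map"]
    c=np.stack([(u-s["cx"])/s["fx"]*z,(v-s["cy"])/s["fy"]*z,z],-1)
    P=(c-s["t"])@s["R"]; P[z==0]=np.nan; return P
def proj(s,X):
    c=np.asarray(X)@s["R"].T+s["t"]; return c[...,:2]/c[...,2:]*[s["fx"],s["fy"]]+[s["cx"],s["cy"]]
def crop(s,u0,v0,u1,v1,k,f):
    cv2.imwrite(f,cv2.resize(s["color"][v0:v1,u0:u1,::-1],None,fx=k,fy=k,interpolation=cv2.INTER_CUBIC))
E
python3 - <<'E'
from h import *
s=dict(np.load("top0.npz")); P=cloud(s)
crop(s,290,130,440,230,5,"pics/topcrop.png")
for n,(u0,v0,u1,v1) in dict(module=(395,172,430,212),stand=(300,142,340,192)).items():
    p=P[v0:v1,u0:u1]
    print(n); 
    print((p[::2,::2,2]*1000).round().astype(int))
for n,zl,zh,(u0,v0,u1,v1) in (("module",.063,.08,(395,172,430,212)),("backplate",.118,.14,(300,142,340,192))):
    p=P[v0:v1,u0:u1].reshape(-1,3); q=p[(p[:,2]>zl)&(p[:,2]<zh)]
    r=cv2.minAreaRect((q[:,:2]*1000).astype(np.float32)); print(n,len(q),q.mean(0),r)
E
```

```text
module
[[                   0                    7                   -4
                     0                    0                    1
                    -3                   -1                    2
                    -4                   -1                    2
                    -1                   -9                    5
                    27                   27                   25]
 [                   3                   -4                   -3
                    -3                    2                    0
                     3                    0                   -2
                     3                    1                    1
                     0                   -5                   -1
                    27                   27                   28]
 [                  -2                    0                    3
                    -5                   -1                    4
                     3                   -3                   -2
                    -4                    2                   -5
                     0                    2        
[... 17267 characters left out ...]
              5                   -1
                     3                    4                   -2
                    -7                    1                    7
                    -3                    9                    3
                    -2                    0                    8
                     1                    1]]
module 225 [ 0.55720207 -0.27450616  0.06869837] ((566.79345703125, -270.66583251953125), (76.9096908569336, 51.15699005126953), 28.082012176513672)
backplate 82 [0.68584513 0.03735428 0.12444627] ((669.1712036132812, 37.690914154052734), (74.95797729492188, 56.45004653930664), 86.54585266113281)<stdin>:7: RuntimeWarning: invalid value encountered in cast
```

View pics/topcrop.png

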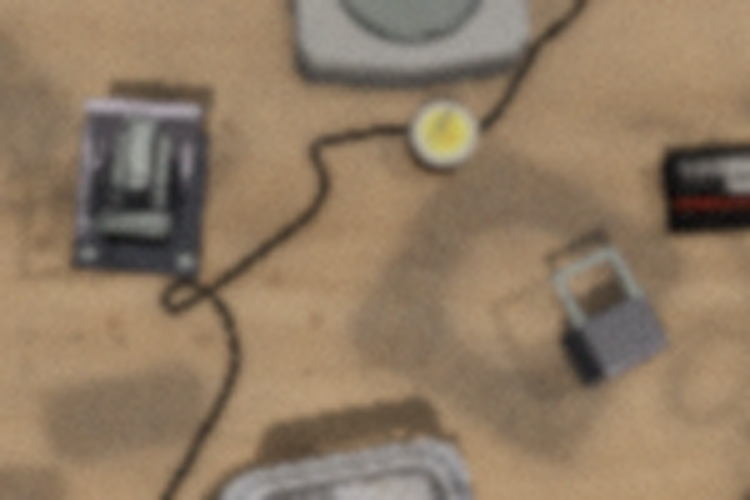

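The crop shows the module yawed about +28° with its bail pointing up and left, and the stand nearly square to the robot. I'll refine both by fitting box models to the two clouds.

```bash
cat > fit.py <<'E'
from h import *
from scipy.optimize import least_squares
def sdf(p,boxes):
    d=[]
    for b in boxes:
        b=np.array(b)/1000; c=(b[::2]+b[1::2])/2; h=(b[1::2]-b[::2])/2
        q=np.abs(p-c)-h
        d.append(np.linalg.norm(np.maximum(q,0),axis=1)+np.minimum(q.max(1),0))
    return np.min(d,0)
MOD=[(-20,20,-25,25,0,70),(20,57,-24,-18,59,65),(20,57,18,24,59,65),(51,57,-24,24,59,65)]
STD=[(-35,60,-45,45,0,9),(46,54,-38,38,0,126),(-5,46,-7,7,109,115),(-5,0,-7,7,109,129),(-26,-20,-22,22,54,92)]
def fit(P,boxes,x0,rad,zmin=.015,zfix=True):
    x=np.array(x0,float)
    for it in range(3):
        q=P[np.isfinite(P[:,0])]
        q=q[(np.hypot(*(q[:,:2]-x[:2]).T)<rad)&(q[:,2]>zmin)]
        def res(x):
            c,s=np.cos(x[2]),np.sin(x[2]); l=q-[x[0],x[1],0]
            l=np.c_[l[:,0]*c+l[:,1]*s,-l[:,0]*s+l[:,1]*c,l[:,2]]
            return sdf(l,boxes)
        o=least_squares(res,x,loss="soft_l1",f_scale=.003,x_scale=[.01,.01,.1]); x=o.x
    return x,np.median(np.abs(o.fun)),len(q)
def grab(n,k):
    from bench import vision
    ss=[vision.snapshot(n) for _ in range(k)]
    z=np.stack([s["z_map"] for s in ss]); z=np.where(z==0,np.nan,z)
    s=ss[-1]; s["z_map"]=np.nan_to_num(np.nanmedian(z,0)); return s
E
python3 -W ignore - <<'E'
from fit import *
T,S=grab("top",6),grab("scene",6)
np.savez("top1.npz",**T);np.savez("scene1.npz",**S)
a,b=cloud(T).reshape(-1,3),cloud(S).reshape(-1,3)
for n,P in(("top",a),("scene",b),("both",np.r_[a,b])):
    if n!="scene":print(n,"mod",fit(P,MOD,[.55,-.28,.49],.08))
    print(n,"std",fit(P,STD,[.635,.04,-.05],.09,.012 if 0 else .015), "base", fit(P,STD,[.635,.04,-.05],.09,.004))
p=a[(a[:,2]>.015)&(a[:,0]>.3)&(a[:,0]<.6)&(abs(a[:,1]+.1)<.15)]; print("bin",np.nanpercentile(p,[1,99],axis=0))
print(proj(S,[.55,-.28,.05]))
E
```

```text
top mod (array([ 0.55162968, -0.27927721,  0.45838498]), np.float64(0.0006806465237672032), 295)
top std (array([ 0.6371705 ,  0.04563883, -0.10624527]), np.float64(0.0021358523529447283), 471) base (array([ 0.63579582,  0.03844399, -0.07629565]), np.float64(0.0018977888783710184), 929)
scene std (array([ 0.6361797 ,  0.04494174, -0.09006528]), np.float64(0.0017658333588012921), 907) base (array([ 0.63530153,  0.03910896, -0.10031931]), np.float64(0.001860976021068314), 1499)
both mod (array([ 0.55044315, -0.27974483,  0.43152527]), np.float64(0.0009756084304346595), 401)
both std (array([ 0.63640091,  0.04503481, -0.09170478]), np.float64(0.0019232497967302097), 1378) base (array([ 0.63546067,  0.03878257, -0.09058723]), np.float64(0.0018925022634764723), 2428)
bin [[ 0.30214585 -0.21328754  0.02790499]
 [ 0.51762415 -0.00651563  0.14578301]]
[381.5081237  170.85579052]
```

```bash
python3 -W ignore - <<'E'
from fit import *
T,S=dict(np.load("top1.npz")),dict(np.load("scene1.npz"))
a,b=cloud(T).reshape(-1,3),cloud(S).reshape(-1,3)
x0,y0,yaw=.636,.042,-.09
def loc(q):
    l=q-[x0,y0,0]; c,s=np.cos(yaw),np.sin(yaw); return np.c_[l[:,0]*c+l[:,1]*s,-l[:,0]*s+l[:,1]*c,l[:,2]]*1000
for n,P in(("top",a),("scene",b)):
    l=loc(P); l=l[(abs(l[:,0])<90)&(abs(l[:,1])<70)&(l[:,2]>3)]
    k=l[(l[:,2]>108)&(l[:,0]<36)&(abs(l[:,1])<25)]; print(n,"hook",len(k),np.percentile(k,[2,50,98],axis=0).round(1).tolist(), "slope",np.polyfit(k[:,0],k[:,1],1).round(3))
    e=k[k[:,2]>122];print(" end",len(e),np.percentile(e,[0,50,100],axis=0).round(1).tolist())
    k=l[(l[:,2]>60)&(l[:,0]<-10)];print(" pad",len(k),np.percentile(k,[2,50,98],axis=0).round(1).tolist())
    k=l[(l[:,2]<14)&(l[:,2]>5)];print(" base",np.percentile(k,[1,99],axis=0).round(1).tolist())
    k=l[(l[:,2]>60)&(l[:,0]>38)];print(" plate",np.percentile(k,[1,50,99],axis=0).round(1).tolist())
def sh(s,c,n,h=(30,30)):
    u,v=proj(s,c).astype(int); crop(s,u-h[0],v-h[1],u+h[0],v+h[1],9,n); print(n,u,v)
sh(S,[x0,y0,.07],"pics/stand_s.png"); 
sh(S,[.55,-.28,.05],"pics/mod_s.png")
cv2.imwrite("pics/pair.png",np.hstack([cv2.imread("pics/stand_s.png"),cv2.imread("pics/mod_s.png")])[:, :][::1,::1] if 0 else cv2.resize(np.hstack([cv2.imread("pics/stand_s.png"),cv2.imread("pics/mod_s.png")]),(800,400)))
E
```

```text
top hook 38 [[5.3, -6.3, 113.3], [20.0, 0.1, 115.5], [34.2, 6.6, 128.6]] slope [ 0.012 -0.219]
 end 9 [[5.2, -6.4, 122.3], [7.0, 0.1, 128.2], [10.2, 6.5, 129.1]]
 pad 83 [[-19.0, -21.0, 61.4], [-16.1, 2.3, 93.5], [-10.5, 35.2, 106.5]]
 base [[-56.4, -66.2, 5.3], [69.9, 44.1, 12.8]]
 plate [[38.5, -35.9, 61.0], [54.0, 0.4, 113.6], [61.1, 37.2, 127.6]]
scene hook 58 [[-14.2, -19.0, 108.6], [5.3, 0.3, 117.4], [32.5, 13.9, 131.1]] slope [ 0.031 -0.795]
 end 14 [[3.2, -7.0, 122.7], [5.1, -2.1, 128.0], [7.4, 3.4, 132.0]]
 pad 230 [[-21.0, -23.4, 61.5], [-18.0, 1.2, 88.4], [-11.2, 35.2, 109.5]]
 base [[-54.9, -67.2, 5.4], [67.3, 42.4, 13.2]]
 plate [[40.3, -37.8, 60.5], [53.1, 5.2, 100.7], [60.0, 35.3, 129.1]]
pics/stand_s.png 292 192
pics/mod_s.png 381 170
```

View pics/pair.png

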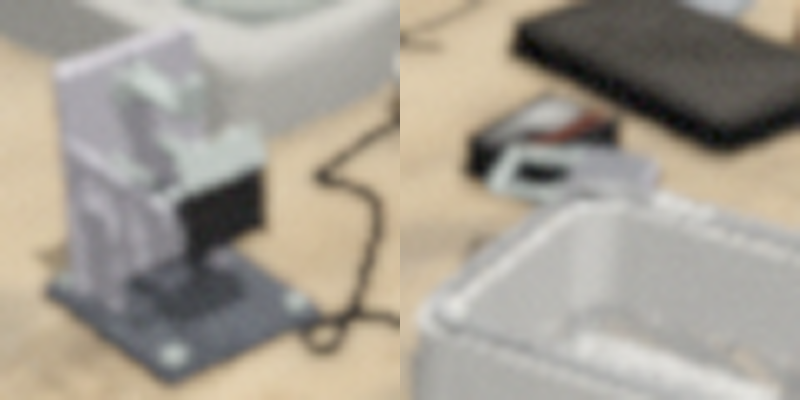

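The left half shows the stand's hook, lip and pad; in the right half only the top of the module and its bail clear the bin. The stand's front features sit about 7 mm further back than my fit. I'll refit on the upper parts only.

```bash
cat >> fit.py <<'E'
UP=[(46,54,-38,38,0,126),(-2.5,46,-7,7,109,115),(-2.5,2.5,-7,7,109,129),(-26,-20,-22,22,54,92),(-26,-21,-22,22,92,97),(-23,-18,-22,22,97,108),(-26,46,24,36,80,92)]
E
python3 -W ignore - <<'E'
from fit import *
T,S=dict(np.load("top1.npz")),dict(np.load("scene1.npz"))
a,b=cloud(T).reshape(-1,3),cloud(S).reshape(-1,3)
for n,P in(("top",a),("scene",b),("both",np.r_[a,b])):
    print(n,fit(P,UP,[.643,.042,-.09],.075,.05), fit(P,UP[:4],[.643,.042,-.06],.075,.06))
for z in(.02,.04,.057): print("mod",fit(a,MOD,[.55,-.28,.46],.075,z))
q=a[(np.hypot(a[:,0]-.5516,a[:,1]+.279)<.08)&(a[:,2]>.045)]
print(cv2.minAreaRect((q[:,:2]*1000).astype(np.float32)))
# plate top yaw
l=a[(a[:,2]>.118)&(a[:,2]<.135)&(a[:,0]>.67)&(a[:,0]<.72)&(abs(a[:,1]-.04)<.05)]
print("plate yaw",np.polyfit(l[:,1],l[:,0],1),len(l),l.mean(0))
E
```

```text
top (array([ 0.64319719,  0.03818902, -0.08064357]), np.float64(0.0009942022032675994), 430) (array([ 0.64437609,  0.04525117, -0.11103981]), np.float64(0.0012858473362635965), 401)
scene (array([ 0.64271749,  0.03864907, -0.08834765]), np.float64(0.0008638423286580644), 760) (array([ 0.64332397,  0.04481195, -0.10950351]), np.float64(0.0013273446221102325), 718)
both (array([ 0.64282137,  0.03846836, -0.08577791]), np.float64(0.0009622863140469617), 1190) (array([ 0.64360548,  0.04510632, -0.10962237]), np.float64(0.0013929258519446985), 1119)
mod (array([ 0.55170448, -0.27925115,  0.45904621]), np.float64(0.0006968970514921735), 291)
mod (array([ 0.55164666, -0.27922672,  0.45728101]), np.float64(0.0007326793144910027), 274)
mod (array([ 0.55187077, -0.27915331,  0.45970204]), np.float64(0.0007378299423518725), 255)
((566.6181640625, -270.9446105957031), (77.26036834716797, 52.56608200073242), 26.36635398864746)
plate yaw [0.0893785  0.68925899] 68 [0.69254374 0.03675101 0.12432611]
```

```bash
python3 -W ignore - <<'E'
from fit import *
T,S=dict(np.load("top1.npz")),dict(np.load("scene1.npz"))
P=np.r_[cloud(T).reshape(-1,3),cloud(S).reshape(-1,3)]
q=P[(P[:,2]>.08)&(P[:,0]>.28)&(P[:,0]<.62)&(P[:,1]>-.45)&(P[:,1]<.0)]
c,s=np.cos(.459),np.sin(.459); l=q-[.5518,-.2792,0]
l=np.c_[l[:,0]*c+l[:,1]*s,-l[:,0]*s+l[:,1]*c,l[:,2]]
d=np.maximum(np.abs(l[:,:2])-[.0375,.0885],0); d=np.hypot(*d.T)
print("bin top z",np.percentile(q[:,2],[50,95,99.5]))
i=np.argsort(d)[:12]; print(np.c_[d[i],l[i],q[i]].round(3))
E
```

```text
bin top z [0.12906676 0.1462633  0.1478455 ]
[[ 0.061 -0.034  0.149  0.141  0.455 -0.16   0.141]
 [ 0.061 -0.03   0.15   0.138  0.459 -0.158  0.138]
 [ 0.062 -0.023  0.15   0.14   0.465 -0.155  0.14 ]
 [ 0.062 -0.037  0.15   0.139  0.452 -0.161  0.139]
 [ 0.062 -0.019  0.151  0.137  0.468 -0.152  0.137]
 [ 0.063 -0.026  0.152  0.141  0.462 -0.155  0.141]
 [ 0.063 -0.032  0.152  0.141  0.456 -0.157  0.141]
 [ 0.063 -0.039  0.152  0.14   0.449 -0.16   0.14 ]
 [ 0.064 -0.046  0.152  0.139  0.443 -0.163  0.139]
 [ 0.064 -0.021  0.153  0.14   0.465 -0.152  0.14 ]
 [ 0.064 -0.028  0.153  0.14   0.459 -0.155  0.14 ]
 [ 0.065 -0.035  0.153  0.14   0.453 -0.158  0.14 ]]
```

```bash
cat > go.py <<'E'
import sys,numpy as np
from scipy.spatial.transform import Rotation as Ro
from bench import robot
o=robot.get_obs(); x,y,z,yaw=map(float,sys.argv[1:5])
R=Ro.from_euler("xyz",o["ee_rot"]).as_matrix(); G=Ro.from_euler("xyz",[np.pi,0,yaw]).as_matrix()
d=np.array([x,y,z])-o["tool_pos"]
print("shift mm",(R.T@d*1000).round(1),"after turn",(G.T@d*1000).round(1),"turn deg",np.degrees(Ro.from_matrix(R.T@G).as_rotvec()).round(2))
E
python3 go.py .5518 -.2792 .206 .459
```

```text
shift mm [390.1 -70.2  -0.5] after turn [392.6 -54.8  -0.4] turn deg [ 0.01  0.   -2.25]
```

```bash
python3 -m crank '[[0.2,[0,0,0],[0,0,-2.25]],[0.2,[0.045,-0.0065,0],[0,0,0]],[0.2,[0.0495,-0.0065,0],[0,0,0]],[0.2,[0.0495,-0.007,0],[0,0,0]],[0.2,[0.0495,-0.007,0],[0,0,0]],[0.2,[0.0495,-0.007,0],[0,0,0]],[0.2,[0.0495,-0.007,0],[0,0,0]],[0.2,[0.0495,-0.007,0],[0,0,0]]]'; python3 go.py .5518 -.2792 .1 .459
```

```text
time: 1.5
tool_pos: [0.511, -0.3063, 0.2057]
ee_rot: [3.141, -0.0, 0.459]
wrist_force: [0.2, -0.9, 0.2]
width: 0.0747
finger_force: 0.0
shift mm [ 48.6  -6.3 105.7] after turn [ 48.6  -6.2 105.7] turn deg [ 0.04 -0.01  0.  ]
```

```bash
python3 -m crank '[[0.2,[0.0485,-0.0062,0],[0,0,0]],[0.2,[0,0,0.035],[0,0,0]],[0.2,[0,0,0.035],[0,0,0]],[0.2,[0,0,0.035],[0,0,0]],[0.2,[0,0,0],[0,0,0]],[0.2,[0,0,0],[0,0,0]]]'; python3 go.py .5518 -.2792 .037 .459
python3 -W ignore - <<'E'
from fit import *
T=grab("top",1);crop(T,370,150,460,230,8,"pics/pre.png")
E
```

```text
time: 2.1
tool_pos: [0.5501, -0.2806, 0.1005]
ee_rot: [-3.141, 0.001, 0.459]
wrist_force: [0.6, -0.6, 0.1]
width: 0.0752
finger_force: 0.0
shift mm [ 2.2 -0.4 63.5] after turn [ 2.2 -0.5 63.5] turn deg [-0.05  0.04  0.  ]
```

View pics/pre.png

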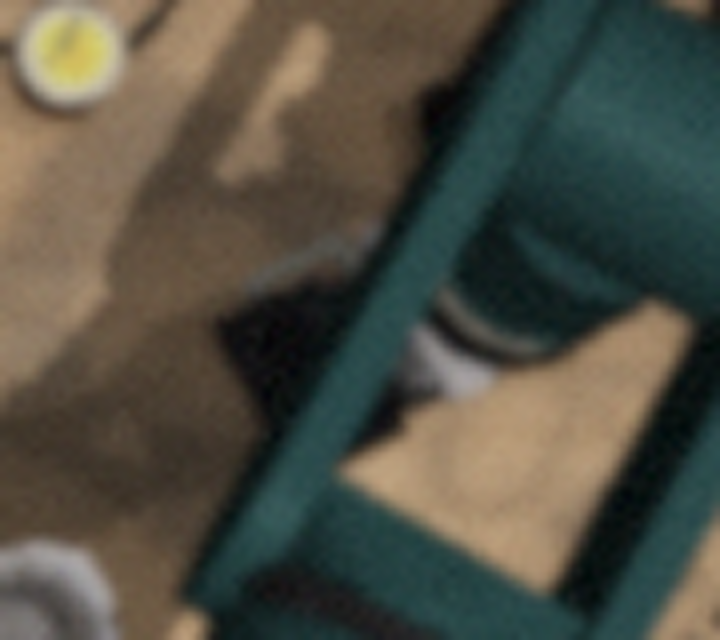

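The arm hides the module from above. Only the bail is visible, near (300,260), ahead of the gripper as expected. I'll descend and grip.

```bash
python3 -m crank '[[0.2,[0.002,0,0.022],[0,0,0]],[0.2,[0,0,0.022],[0,0,0]],[0.2,[0,0,0.02],[0,0,0]],[0.2,[0,0,0],[0,0,0]],[1,[0,0,0],[0,0,0]],[1,[0,0,0],[0,0,0]],[1,[0,0,0],[0,0,0]],[1,[0,0,0],[0,0,0]]]'
```

```text
time: 2.95
tool_pos: [0.5529, -0.2801, 0.0384]
ee_rot: [3.139, -0.002, 0.459]
wrist_force: [-0.2, 0.9, 3.5]
width: 0.0497
finger_force: 30.0
```

```bash
python3 -m crank '[[1,[0,0,-0.02],[0,0,0]],[1,[0,0,-0.04],[0,0,0]],[1,[0,0,-0.045],[0,0,0]],[1,[0,0,-0.045],[0,0,6]],[1,[0,0,-0.04],[0,0,8]],[1,[0,0,0],[0,0,8]],[1,[0,0,0],[0,0,8]],[1,[0,0,0],[0,0,1.3]]]'; python3 go.py .5997 .0451 .22 -.088
```

```text
time: 3.75
tool_pos: [0.552, -0.2798, 0.2269]
ee_rot: [3.141, -0.001, -0.088]
wrist_force: [-0.4, -0.3, -1.2]
width: 0.0499
finger_force: 30.0
shift mm [  18.9 -327.9    6.7] after turn [  19.  -327.8    6.9] turn deg [ 0.02 -0.03 -0.01]
```

```bash
python3 -m crank '[[1,[0.003,-0.028,0],[0,0,0]],[1,[0.003,-0.045,0],[0,0,0]],[1,[0.003,-0.048,0],[0,0,0]],[1,[0.003,-0.048,0],[0,0,0]],[1,[0.003,-0.048,0],[0,0,0]],[1,[0.002,-0.048,0],[0,0,0]],[1,[0.002,-0.038,0],[0,0,0]],[1,[0,-0.025,0],[0,0,0]]]'; python3 -m crank '[[1,[0,0,0.03],[0,0,0]],[1,[0,0,0.03],[0,0,0]],[1,[0,0,0],[0,0,0]],[1,[0,0,0],[0,0,0]],[1,[0,0,0],[0,0,0]]]'; python3 go.py .5997 .0451 .094 -.088
python3 -W ignore - <<'E'
from fit import *
S=grab("scene",3);T=grab("top",3);np.savez("s2.npz",**S);np.savez("t2.npz",**T)
u,v=proj(S,[.62,.04,.12]).astype(int);crop(S,u-45,v-40,u+45,v+40,7,"pics/hang0.png")
# predicted points
for n,X in(("hook",[.643,.0413,.115]),("hooktop",[.643,.0413,.129])): 
    p=proj(S,X); print(n,((p-[u-45,v-40])*7).round())
P=np.r_[cloud(S).reshape(-1,3),cloud(T).reshape(-1,3)]
c,s=np.cos(-.088),np.sin(-.088); l=P-[.643,.0413,0]
l=np.c_[l[:,0]*c+l[:,1]*s,-l[:,0]*s+l[:,1]*c,l[:,2]]*1000
k=l[(abs(l[:,1])<30)&(l[:,0]>-20)&(l[:,0]<30)&(l[:,2]>136)&(l[:,2]<180)];print(len(k)); print(k[np.argsort(k[:,0])].round()[::max(1,len(k)//25)].tolist())
E
```

```text
time: 4.55
tool_pos: [0.5992, 0.0485, 0.2258]
ee_rot: [-3.141, 0.001, -0.082]
wrist_force: [0.4, -0.1, -1.8]
width: 0.0496
finger_force: 30.0
time: 5.05
tool_pos: [0.6005, 0.0451, 0.1685]
ee_rot: [-3.141, -0.003, -0.087]
wrist_force: [0.4, 0.5, -1.2]
width: 0.0498
finger_force: 30.0
shift mm [-1.1  0.  74.5] after turn [-0.8  0.  74.5] turn deg [-0.01 -0.18  0.06]
hook [280. 275.]
hooktop [278. 246.]
0
[]
```

View pics/hang0.png

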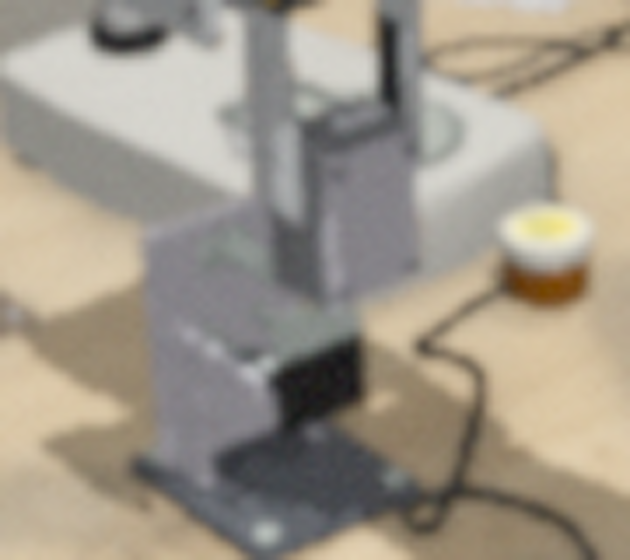

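The picture shows the module held upright above the pad, at about (350,200), with the bail hidden behind the left finger. I'll check the case's position and tilt in the cloud.

```bash
python3 -W ignore - <<'E'
from fit import *
S=dict(np.load("s2.npz"));T=dict(np.load("t2.npz"))
c,s=np.cos(-.088),np.sin(-.088)
for n,D in(("s",S),("t",T)):
    l=cloud(D).reshape(-1,3)-[.643,.0413,0]
    l=np.c_[l[:,0]*c+l[:,1]*s,-l[:,0]*s+l[:,1]*c,l[:,2]]*1000
    k=l[(abs(l[:,1])<30)&(l[:,0]>-18)&(l[:,0]<30)&(l[:,2]>184)&(l[:,2]<204)];print(n,"bail",len(k),k[:20].round(0).tolist())
    k=l[(abs(l[:,1])<18)&(l[:,0]>-72)&(l[:,0]<-55)&(l[:,2]>136)&(l[:,2]<195)]
    if len(k)>20: 
        A=np.c_[k[:,1],k[:,2]-165,np.ones(len(k))]; print("front x = a*y+b*z+c",np.linalg.lstsq(A,k[:,0],rcond=None)[0].round(3),len(k),k.min(0),k.max(0))
E
```

```text
s bail 30 [[8.0, -22.0, 197.0], [7.0, -25.0, 196.0], [1.0, -24.0, 199.0], [5.0, -20.0, 195.0], [3.0, -22.0, 196.0], [-1.0, -22.0, 197.0], [-4.0, -24.0, 197.0], [-7.0, -25.0, 198.0], [-2.0, -22.0, 194.0], [-8.0, -21.0, 196.0], [-12.0, -22.0, 198.0], [-13.0, -25.0, 197.0], [12.0, 14.0, 197.0], [8.0, 13.0, 198.0], [6.0, 11.0, 198.0], [5.0, 8.0, 198.0], [-10.0, -23.0, 194.0], [7.0, 21.0, 198.0], [4.0, 19.0, 199.0], [3.0, 16.0, 198.0]]
front x = a*y+b*z+c [-1.1000e-02 -3.0000e-03 -6.5009e+01] 194 [-67.68327713 -17.88524875 136.21739789] [-62.4770979   17.51375649 193.99933924]
t bail 0 []
front x = a*y+b*z+c [-5.0000e-03  1.0000e-03 -6.4494e+01] 48 [-65.20571056 -17.73638586 136.66819766] [-63.43953787  17.33632132 194.60489691]
```

The case is upright and square, with the bail about 9 mm behind the hook point. I'll nudge it 1 mm back and lower.

```bash
python3 -m crank '[[1,[0.001,0,0.02],[0,0,0]],[1,[0,0,0.02],[0,0,0]],[1,[0,0,0.012],[0,0,0]],[1,[0,0,0.008],[0,0,0]],[1,[0,0,0.006],[0,0,0]],[1,[0,0,0.004],[0,0,0]],[1,[0,0,0],[0,0,0]],[1,[0,0,0],[0,0,0]]]'; python3 go.py .5997 .0451 .094 -.088
```

```text
time: 6.15
tool_pos: [0.6005, 0.0453, 0.0967]
ee_rot: [3.141, -0.0, -0.087]
wrist_force: [-1.8, -0.4, -1.9]
width: 0.0497
finger_force: 30.0
shift mm [-0.8  0.2  2.7] after turn [-0.8  0.2  2.7] turn deg [ 0.01 -0.    0.04]
```

```bash
python3 -m crank '[[1,[0,0,0.0015],[0,0,0]],[1,[0,0,0.001],[0,0,0]],[1,[0,0,0],[0,0,0]]]';  python3 -m crank '[[0.35,[0,0,0],[0,0,0]],[0.35,[0,0,0],[0,0,0]],[0.35,[0,0,0],[0,0,0]],[0.35,[0,0,0],[0,0,0]],[0.35,[0,0,0],[0,0,0]]]'
python3 -W ignore - <<'E'
from fit import *
S=grab("scene",3);T=grab("top",1);np.savez("s3.npz",**S)
u,v=proj(S,[.62,.04,.1]).astype(int);crop(S,u-35,v-35,u+35,v+35,8,"pics/hang1.png")
c,s=np.cos(-.088),np.sin(-.088)
l=cloud(S).reshape(-1,3)-[.643,.0413,0]
l=np.c_[l[:,0]*c+l[:,1]*s,-l[:,0]*s+l[:,1]*c,l[:,2]]*1000
k=l[(abs(l[:,1])<18)&(l[:,0]>-75)&(l[:,0]<-50)&(l[:,2]>62)&(l[:,2]<122)]
A=np.c_[k[:,1],k[:,2]-90,np.ones(len(k))]; print(np.linalg.lstsq(A,k[:,0],rcond=None)[0].round(3),len(k))
k=l[(abs(l[:,1])<18)&(l[:,0]>-62)&(l[:,0]<-25)&(l[:,2]>110)];print("top z",np.median(k[:,2]))
E
```

```text
time: 6.45
tool_pos: [0.6006, 0.0453, 0.0942]
ee_rot: [-3.142, -0.0, -0.087]
wrist_force: [-1.6, 0.1, -1.6]
width: 0.0502
finger_force: 30.0
time: 6.95
tool_pos: [0.6007, 0.0452, 0.0941]
ee_rot: [3.142, -0.0, -0.087]
wrist_force: [0.2, 0.2, -0.2]
width: 0.0611
finger_force: 0.0
[ 1.7000e-02 -5.1000e-02 -6.6722e+01] 180
top z 247.89376261835318
```

View pics/hang1.png

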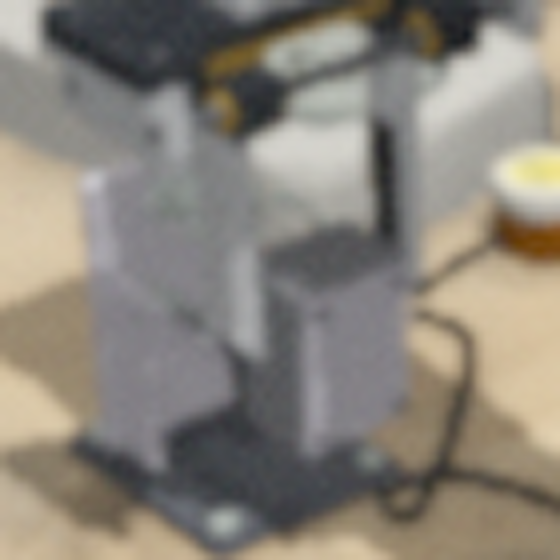

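The module hangs on the hook with its front face tilted about 0.05 rad (around (350,370) in the crop), and the fingers are clear. Next: straight up, back away, close, and descend in front of it.

```bash
python3 -m crank '[[0.35,[0,0,-0.02],[0,0,0]],[0.35,[0,0,-0.04],[0,0,0]],[0.35,[0,0,-0.04],[0,0,0]],[0.5,[-0.02,0,0],[0,0,0]],[1,[-0.035,0,0],[0,0,0]],[1,[0,0,0],[0,0,0]]]'; python3 go.py .5335 .0510 .06 -.088
python3 -W ignore - <<'E'
from fit import *
S=grab("scene",3)
c,s=np.cos(-.088),np.sin(-.088)
l=cloud(S).reshape(-1,3)-[.643,.0413,0]
l=np.c_[l[:,0]*c+l[:,1]*s,-l[:,0]*s+l[:,1]*c,l[:,2]]*1000
k=l[(abs(l[:,1])<18)&(l[:,0]>-75)&(l[:,0]<-55)&(l[:,2]>62)&(l[:,2]<122)]
A=np.c_[k[:,1],k[:,2]-73,np.ones(len(k))]; print(np.linalg.lstsq(A,k[:,0],rcond=None)[0].round(3),len(k))
k=l[(abs(l[:,1])<18)&(l[:,0]>-58)&(l[:,0]<-30)&(l[:,2]>110)&(l[:,2]<140)];print("top z",np.median(k[:,2]),np.median(k[:,1]))
E
```

```text
time: 7.75
tool_pos: [0.5425, 0.0505, 0.1939]
ee_rot: [3.142, 0.002, -0.087]
wrist_force: [0.1, -0.4, -0.3]
width: 0.0404
finger_force: 0.0
shift mm [ -8.7   0.3 133.9] after turn [ -9.    0.3 133.9] turn deg [0.   0.13 0.08]
[ 4.0000e-03 -5.7000e-02 -6.5742e+01] 176
top z 125.71291755853397 0.7277692371557765
```

```bash
python3 -m crank '[[1,[-0.01,0,0],[0,0,0]],[1,[0,0,0.03],[0,0,0]],[1,[0,0,0.04],[0,0,0]],[1,[0,0,0.035],[0,0,0]],[1,[0,0,0.02],[0,0,0]],[1,[0,0,0.008],[0,0,0]],[1,[0,0,0],[0,0,0]],[1,[0,0,0],[0,0,0]]]'; python3 -m crank '[[1,[0.01,0,0],[0,0,0]],[1,[0.006,0,0],[0,0,0]],[1,[0.003,0,0],[0,0,0]],[1,[0,0,0],[0,0,0]],[1,[0,0,0],[0,0,0]]]'; python3 go.py .5335 .0510 .06 -.088
```

```text
time: 8.7
tool_pos: [0.5369, 0.0509, 0.0623]
ee_rot: [-3.141, -0.002, -0.087]
wrist_force: [0.1, -0.4, -0.4]
width: 0.0006
finger_force: 0.0
time: 9.2
tool_pos: [0.5547, 0.0493, 0.061]
ee_rot: [3.142, 0.0, -0.087]
wrist_force: [-0.4, 0.1, 0.6]
width: 0.0005
finger_force: 0.0
shift mm [-21.3   0.1   1. ] after turn [-21.3   0.1   1. ] turn deg [0.   0.01 0.04]
```

```bash
python3 -m crank '[[1,[0.005,0,0],[0,0,0]],[1,[0.004,0,0],[0,0,0]],[1,[0,0,0],[0,0,0]],[1,[0,0,0],[0,0,0]]]'; python3 -m crank '[[1,[0.003,0,0],[0,0,0]],[1,[0,0,0],[0,0,0]],[1,[0,0,0],[0,0,0]]]';  python3 -m crank '[[1,[0.003,0,0],[0,0,0]],[1,[0,0,0],[0,0,0]],[1,[0,0,0],[0,0,0]]]'
```

```text
time: 9.6
tool_pos: [0.5637, 0.0485, 0.0609]
ee_rot: [3.141, 0.0, -0.087]
wrist_force: [0.8, 0.1, 0.2]
width: 0.0003
finger_force: 0.0
time: 9.9
tool_pos: [0.5665, 0.0482, 0.0609]
ee_rot: [3.141, 0.0, -0.087]
wrist_force: [-2.5, 0.1, 0.3]
width: 0.0003
finger_force: 0.7
time: 10.2
tool_pos: [0.5689, 0.048, 0.061]
ee_rot: [3.141, 0.002, -0.087]
wrist_force: [-5.7, -0.6, 2.2]
width: 0.0007
finger_force: 2.6
```

```bash
python3 -m crank '[[1,[0.002,0,0],[0,0,0]],[1,[0,0,0],[0,0,0]],[1,[0,0,0],[0,0,0]]]';  python3 -m crank '[[1,[0.002,0,0],[0,0,0]],[1,[0,0,0],[0,0,0]],[1,[0,0,0],[0,0,0]],[1,[0,0,0],[0,0,0]],[1,[0,0,0],[0,0,0]]]'
cat > chk.py <<'E'
from fit import *
from bench import robot
S=grab("scene",4);T=grab("top",4); import sys
u,v=proj(S,[.62,.04,.09]).astype(int);crop(S,u-30,v-35,u+30,v+25,10,sys.argv[1])
c,s=np.cos(-.088),np.sin(-.088)
for D in(S,T):
    l=cloud(D).reshape(-1,3)-[.643,.0413,0]
    l=np.c_[l[:,0]*c+l[:,1]*s,-l[:,0]*s+l[:,1]*c,l[:,2]]*1000
    k=l[(abs(l[:,1])<24)&(l[:,0]>-70)&(l[:,0]<-48)&(l[:,2]>60)&(l[:,2]<122)]
    if len(k)>20:
        A=np.c_[k[:,1],k[:,2]-73,np.ones(len(k))]; r=k[:,0]-A@np.linalg.lstsq(A,k[:,0],rcond=None)[0]; k=k[abs(r)<3]
        A=np.c_[k[:,1],k[:,2]-73,np.ones(len(k))]; print("front",np.linalg.lstsq(A,k[:,0],rcond=None)[0].round(3),len(k))
    k=l[(abs(l[:,1])<25)&(l[:,0]>-50)&(l[:,0]<-25)&(l[:,2]>110)&(l[:,2]<140)];print("top z",len(k),np.median(k[:,2]))
o=robot.get_obs();print(o["wrist_force"],o["wrist_torque"],o["time"])
E
python3 -W ignore chk.py pics/press0.png
```

```text
time: 10.5
tool_pos: [0.5704, 0.0479, 0.061]
ee_rot: [3.141, 0.003, -0.087]
wrist_force: [-6.2, 0.5, 4.5]
width: 0.0004
finger_force: 3.3
time: 11.0
tool_pos: [0.5718, 0.0478, 0.061]
ee_rot: [3.141, 0.004, -0.087]
wrist_force: [-8.5, 0.2, 4.7]
width: 0.0002
finger_force: 4.2
front [ 5.8800e-01 -5.9000e-02 -6.7678e+01] 94
top z 49 125.37036494318893
top z 0 nan
[-8.81768704 -0.0471026   4.82269513] [ 0.08523588  1.14862457 -0.03794344] 11.4
```

View pics/press0.png

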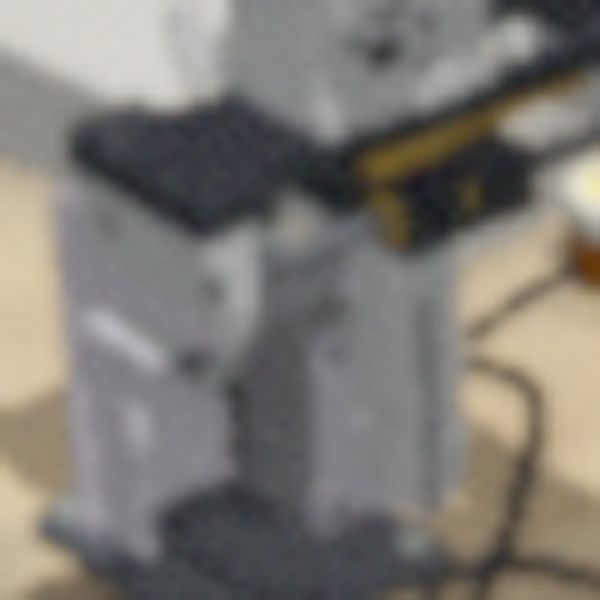

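```bash
cat > tilt.py <<'E'
from fit import *
from bench import robot
S=grab("scene",5)
c,s=np.cos(-.088),np.sin(-.088)
l=cloud(S).reshape(-1,3)-[.643,.0413,0]
l=np.c_[l[:,0]*c+l[:,1]*s,-l[:,0]*s+l[:,1]*c,l[:,2]]*1000
k=l[(abs(l[:,1])<23)&(l[:,0]>-56)&(l[:,0]<-20)&(l[:,2]>118)&(l[:,2]<135)]
k=k[abs(k[:,2]-np.median(k[:,2]))<3]
print("top z=a+b(x+40)",np.polyfit(k[:,0]+40,k[:,2],1).round(3),len(k))
k=l[(l[:,1]>20)&(l[:,1]<28)&(l[:,0]<-20)&(l[:,0]>-70)&(l[:,2]>60)&(l[:,2]<122)]
for z in range(62,122,8):
    m=k[abs(k[:,2]-z)<4]
    if len(m):print(z,len(m),np.sort(m[:,0])[:3].round(1),m[:,0].max().round(1))
k=l[(l[:,1]>27)&(l[:,1]<45)&(l[:,0]<20)&(l[:,0]>-30)&(l[:,2]>60)&(l[:,2]<122)]
print("pointer/bar front x",np.sort(k[:,0])[:8].round(1))
o=robot.get_obs();print(o["wrist_force"],o["time"])
E
python3 -W ignore tilt.py; python3 -m crank '[[1,[0,0,-0.002],[0,0,0]],[1,[0.001,0,0],[0,0,0]],[1,[0,0,0],[0,0,0]],[1,[0,0,0],[0,0,0]]]';python3 -W ignore tilt.py
```

```text
top z=a+b(x+40) [7.60000e-02 1.25383e+02] 48
62 9 [-54.2 -48.7 -45.6] -24.2
70 17 [-58.4 -56.3 -53.7] -24.1
78 19 [-58.7 -56.5 -55.5] -26.2
86 18 [-59.1 -57.  -56.8] -21.2
94 18 [-56.4 -55.8 -53.4] -22.7
102 20 [-57.5 -56.7 -56.4] -24.2
110 18 [-61.4 -61.  -60.7] -34.6
118 12 [-59.3 -58.5 -55.2] -34.4
pointer/bar front x [-29.7 -29.1 -28.6 -27.7 -25.9 -25.7 -23.9 -22.7]
[-8.43425398  0.78551634  4.53091394] 11.65
time: 12.05
tool_pos: [0.5725, 0.0477, 0.0629]
ee_rot: [3.141, 0.005, -0.087]
wrist_force: [-9.1, 0.9, 5.1]
width: 0.0005
finger_force: 4.4
top z=a+b(x+40) [4.30000e-02 1.26896e+02] 48
62 11 [-55.4 -54.3 -50.9] -25.3
70 17 [-58.3 -56.2 -53.9] -25.7
78 16 [-56.  -55.3 -54.7] -20.5
86 18 [-60.4 -58.  -52.4] -21.1
94 19 [-58.6 -56.4 -56.3] -22.7
102 21 [-61.4 -60.4 -57.5] -23.2
110 17 [-61.4 -59.2 -58.3] -24.0
118 15 [-62.6 -58.  -56.8] -35.0
pointer/bar front x [-29.3 -28.8 -28.7 -27.3 -27.2 -27.  -25.9 -21.9]
[-7.6450905   0.25381486  4.56253437] 12.3
```

Raising the tool levels the module: the slope of its top went from 0.076 to 0.043. I'll raise a bit more and push slightly further.

```bash
python3 -m crank '[[1,[0,0,-0.001],[0,0,0]],[1,[0,0,-0.001],[0,0,0]],[1,[0,0,0],[0,0,0]],[1,[0,0,0],[0,0,0]]]';python3 -W ignore tilt.py|sed -n '1p;$p'; python3 -m crank '[[1,[0.001,0,0],[0,0,0]],[1,[0.0005,0,0],[0,0,0]],[1,[0,0,0],[0,0,0]],[1,[0,0,0],[0,0,0]]]';python3 -W ignore tilt.py
```

```text
time: 12.7
tool_pos: [0.5726, 0.0477, 0.0645]
ee_rot: [3.141, 0.005, -0.087]
wrist_force: [-7.6, 0.4, 3.0]
width: 0.0002
finger_force: 3.9
top z=a+b(x+40) [2.80000e-02 1.27913e+02] 52
[-7.3878377   0.80621416  4.00646717] 12.95
time: 13.35
tool_pos: [0.5737, 0.0476, 0.0645]
ee_rot: [3.141, 0.005, -0.087]
wrist_force: [-9.0, 0.0, 4.8]
width: 0.0003
finger_force: 4.4
top z=a+b(x+40) [3.10000e-02 1.27945e+02] 54
62 13 [-58.2 -57.4 -54.8] -26.4
70 15 [-58.1 -56.  -54.9] -26.1
78 19 [-59.9 -59.3 -55.6] -21.5
86 20 [-59.4 -59.  -56.9] -21.0
94 21 [-60.9 -56.3 -55.8] -23.0
102 17 [-57.1 -56.9 -53.1] -23.9
110 18 [-57.7 -56.8 -54.6] -25.2
118 14 [-57.9 -56.8 -55. ] -34.2
pointer/bar front x [-29.  -28.9 -27.6 -26.6 -26.6 -25.9 -22.3 -22.2]
[-8.79607535  0.5500153   3.97455751] 13.6
```

```bash
python3 -m crank '[[1,[0.001,0,0],[0,0,0]],[1,[0.001,0,0],[0,0,0]],[1,[0,0,0],[0,0,0]],[1,[0,0,0],[0,0,0]],[1,[0,0,0],[0,0,0]]]';python3 -W ignore tilt.py|sed -n '1p;$p'
python3 -W ignore - <<'E'
from fit import *
from bench import vision
I=[vision.snapshot("scene") for _ in range(10)]; S=I[-1]
S["color"]=np.mean([i["color"] for i in I],0).astype(np.uint8)
u,v=proj(S,[.63,.06,.09]).astype(int);crop(S,u-20,v-18,u+20,v+18,16,"pics/idx.png")
c,s=np.cos(-.088),np.sin(-.088)
S0=dict(np.load("scene1.npz")); 
l=cloud(S0); l=l-[.643,.0413,0]; L=np.stack([l[...,0]*c+l[...,1]*s,-l[...,0]*s+l[...,1]*c,l[...,2]],-1)*1000
# overlay: index bar assumed y=30,z=92 at pointer positions 0,6,10,14 N
for x in(-26,-20,-16,-12,46):
    for y in (30,): 
        w=np.array([.643+x/1e3*c-y/1e3*s,.0413+x/1e3*s+y/1e3*c,.09]); print(x,((proj(S,w)-[u-20,v-18])*16).round())
E
```

```text
time: 14.1
tool_pos: [0.5752, 0.0475, 0.0646]
ee_rot: [3.141, 0.006, -0.087]
wrist_force: [-9.8, 0.5, 4.6]
width: 0.0005
finger_force: 5.2
top z=a+b(x+40) [2.90000e-02 1.27578e+02] 58
[-9.68669955  0.56504689  5.4583405 ] 14.35
-26 [309. 343.]
-20 [290. 330.]
-16 [277. 321.]
-12 [265. 313.]
46 [ 86. 194.]
```

View pics/idx.png

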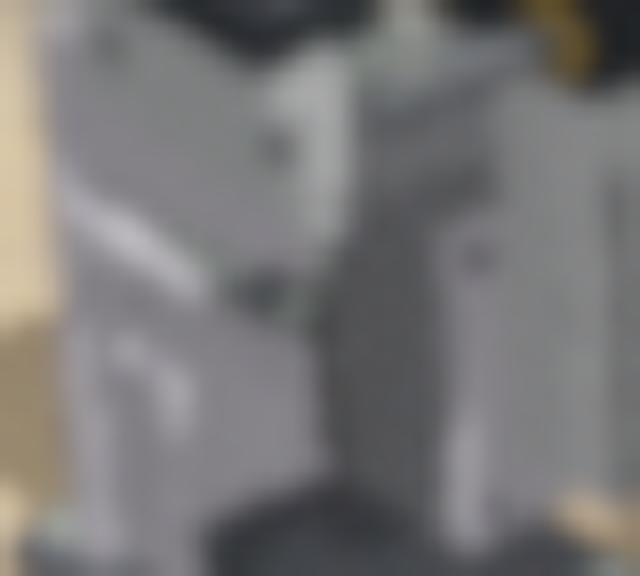

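The averaged crop shows the pointer as a dark spot near (265,295), between two pale marks at about (235,300) and (305,305). That fits a mid-range force, and the wrist reads 9.7 N. I'll nudge once more, wait for it to settle and check that it holds steady.

```bash
python3 -m crank '[[1,[0.001,0,0],[0,0,0]],[1,[0,0,0],[0,0,0]],[1,[0,0,0],[0,0,0]],[1,[0,0,0],[0,0,0]]]';python3 -m crank '[[1,[0,0,0],[0,0,0]],[1,[0,0,0],[0,0,0]],[1,[0,0,0],[0,0,0]],[1,[0,0,0],[0,0,0]],[1,[0,0,0],[0,0,0]],[1,[0,0,0],[0,0,0]]]';python3 -W ignore tilt.py
```

```text
time: 15.25
tool_pos: [0.5759, 0.0474, 0.0646]
ee_rot: [3.141, 0.007, -0.087]
wrist_force: [-11.4, 0.7, 5.5]
width: 0.0007
finger_force: 5.6
time: 15.85
tool_pos: [0.5759, 0.0474, 0.0646]
ee_rot: [3.141, 0.007, -0.087]
wrist_force: [-11.7, 1.4, 5.2]
width: 0.0004
finger_force: 5.6
top z=a+b(x+40) [2.70000e-02 1.27791e+02] 58
62 10 [-54.4 -50.6 -45.2] -20.0
70 19 [-54.4 -53.8 -53.5] -20.1
78 16 [-55.2 -52.1 -51.5] -20.8
86 17 [-59.1 -52.1 -51.9] -21.9
94 19 [-54.8 -53.7 -52.4] -22.9
102 17 [-56.2 -55.7 -53.1] -22.7
110 16 [-56.  -55.  -52.7] -23.1
118 15 [-58.4 -58.2 -54.8] -29.0
pointer/bar front x [-29.5 -29.  -28.9 -28.9 -27.  -26.9 -25.9 -21.8]
[-11.13602851   1.46701222   5.62818345] 16.1
```

```bash
python3 -c "
from bench import robot
print(robot.close_job())"
```

```text
the job is handed in; nothing more can be done
None
```

I handed the job in with the module let go on the hook and pressed steadily against the sprung pad: about 11 N at the wrist, roughly 10 mm of pad travel estimated from depth, and about 0.03 rad of tilt; no verdict came back.

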